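# Close the bead slide and hold its feeder open

## Task

Get the bead slide ready for filling: lift the wooden stop gate out of its rest, slide it edgewise all the way down into the slot of the gate block that crosses the bead groove, and let go of it. Only then push the upright paddle of the sprung feeder slider away from the gate block, back past its click, and finish while still holding it there with the fingers, compressed against its spring (it springs back if let go). Leave the gate fully seated, and leave the pot, the two glass stones and the timer where they are.

Things in the scene. Friction and masses are not known exactly. Their poses are not given: they have to be found in the camera images.
- slide: The fixed wooden bead slide, level, turned up to 0.25 rad. In its frame (mm, origin on the ledge): 18 high base board x -85 to 100, y -210 to 190; gate block x -10 to 90, y -100 to -60, top z 70; bead ramp x 10 to 70, y -60 to 125, top below z 92; open hopper x 0 to 80, y 115 to 185, top z 125; low catch tray at the -y end; feeder rail along x -40.
- cradle: The gate's rest: a fixed wooden block 100 mm (x) by 50 mm (y), 37 mm high, with a slot 25 mm deep along its x axis, 73 by 11 mm, in which the gate stands upright at the start. Origin at the centre of its underside.
- gate: The loose stop gate, about 70 g: a wooden blade 70 mm wide (its x), 8 mm thick (its y) and 65 mm high, with a thicker grip bar on top, 50 mm (x) by 16 mm (y), 65 to 90 mm above the origin. Origin at the centre of the blade's bottom edge, z up. Either way round fits. It starts upright in the rest, 12 mm above the ledge, its x along the rest's x.
- slot (a point): Centre of the mouth of the slot in the top of the gate block, 70 mm above the ledge. The slot is 73 mm long along this frame's x, 11 mm wide along its y, with a 3 mm bevelled mouth, and goes 40 mm straight down to a flat floor: fully seated, the gate's origin is 40 mm below this point and its grip bar 25 to 50 mm above it.
- feeder (a joint): Travel of the sprung feeder slider in m: 0 at rest, growing as it is pushed along +y of the slide, slot and paddle frames (away from the gate block); hard stop at 0.050. Spring about 4 N at 0, 10 N at the stop. A steel pawl on its near side rides over a tooth between 0.020 and 0.033, adding up to about 5 N, and clicks; it does not lock: let go, the slider springs back to 0.
- paddle: The upright wooden paddle on top of the feeder slider, to push on: 40 mm wide (its x), 14 mm thick (its y), 55 mm tall. Origin at the centre of its underside, 42 mm above the ledge; push on its -y face, towards its +y. Nothing higher than 42 mm stands within 45 mm of that face on the paddle's own line.
- pot: Bystander: terracotta pot, 84 mm across and 75 mm high, standing on the ledge; origin at the centre of its underside.
- stone_a: Bystander: glass counting stone, 46 mm across and 17 mm high, between the robot and the slide; origin at the centre of its underside.
- stone_b: Bystander: the same kind of glass stone, beyond the slide; origin at the centre of its underside.
- timer: Bystander: round chrome timer, 68 mm across and 51 mm high, beyond the slide; origin at the centre of its underside.
Things that resemble listed ones, but are neither listed nor needed, are in the scene too. Of the things that look like the gate, the middle-sized one is meant.

How it is judged:
By the outcome, as a careful person would: the job done as asked, in the order asked, and still so for the second after the job is handed in, while the arm keeps its last pose, push and grip.
It also fails if it takes over 61 s, if anything falls off the work surface, if the arm or the gripper's body presses on something with over 40 N, if the wrist force passes 120 N, or if a joint passes its speed limit or range.

## Robot

A 7-joint arm with a two-finger parallel gripper is mounted at the origin on the work surface. World frame = base frame: x ahead of the robot, y to its left, z up, the work surface at z = 0. Lengths are in m, angles in rad, forces in N, time in s.
With the tool pointing down it reaches from about 0.4 to 0.9 m from the base axis. Payload 5.6 kg.
Tool frame: the origin (TCP) lies between the finger pads; the fingertips stand bot.nose_length ahead of it and the grasp point (between the pads) lies 5 mm behind it (bot.nose_length is the distance from the TCP to the fingertips, in m); z points along the fingers, y is the line along which they close (so a half turn about z gives the same grasp; the last joint's range is limited). The gripper opens to 92 mm and grips with 3 to 60 N. Pads are 20 mm wide; open, the fingers measure 128 mm over their backs; the gripper's body (75 mm by 189 mm) begins 69 mm behind the grasp point.
Start: joints at [1.154, 0.468, -0.012, 1.603, 0.006, 1.071, -0.056], TCP at [0.237, -0.605, 0.193] pointing down, gripper open.
Joint ranges: [-2.53, 2.53], [-0.31, 2.02], [-1.57, 1.55], [0.28, 2.44], [-1.29, 4.43], [0.15, 1.84], [-2.92, 2.92]. Speed limits (rad/s): [2.57, 2.57, 3.14, 3.14, 3.14, 3.14, 3.14].

## Interface

Orientations are given as a rotation vector (axis times angle).
In Python, from workcell import readout, imaging, order, nets, bot gives the robot as it stands. The module is installed in compiled form; this text tells all that it offers.
- The arm moves only by the shell command python3 -m handwheel 'ROWS'. ROWS is JSON, a list of rows, each a list of 7 numbers: the turn, a rotation vector about the tool's x, y, z normalised to -1 to 1, where 1 is 4 degrees, then the shift along the tool's x, y, z normalised to -1 to 1, where 1 is 0.025 m, then the opening, from 0 (shut) to 1 (fully open). A call has exactly 10 rows; each row shifts and turns the commanded pose from where the row before left it, along the tool's axes as they then stand; what a row does not reach is not made up. A row lasts 1/10 s, in which the tool goes at most 50 mm and 8.59 degrees, less where a joint would pass 70% of its speed; a pose out of reach is approached as far as the arm can. A call with a number of a shift or a turn outside -1 to 1 is refused whole. A call with a gripper value outside its range is refused whole. The fingers move at their own pace and stop on an object; the grip force is fixed at half the most. Time passes only in rows, so rows that do not move let the fingers close, or fill a call up. It gives the time, the measured TCP pose, the force, the opening and the grip force at its end, in the units of the state.
- readout.read_state(): the state, without advancing time (a new reading comes with each control period).
- imaging.get_image(name): name is "scene" or "top" or "wrist"; returns the picture (384x512x3 uint8, blue, green, red); there is no depth.
- imaging.camera_params(name): a dict with "fovy" (degrees; the focal length in pixels is half the picture's height over the tangent of half this angle, whatever the lens; pixels are square), "cx", "cy" (the principal point, pixels), "k1" (the pictures are not rectified: a ray, as slopes to the right and down, at radius r is drawn at 1 + k1 r^2 times it, then the intrinsics apply), "T" (4x4, takes a point from camera to world coordinates); the wrist camera has in their place "mount" (4x4, takes a point from camera to tool coordinates, whose origin is the TCP and whose axes are the flange's). Camera axes: x right, y down, z forward; pixel columns grow to the right and rows downward; lengths in m; the calibration is good to about 2 mm. A picture is of the moment at which its call begins: read the wrist's pose just before it. camera_params takes no time and is no camera call.
- order.finish_job(): hands the job in; it is judged then, once.
Trained networks look in the newest picture that a camera, given by its name, has taken for a name from the list of things; names that differ only in an ending like _2 or _b are one class to them, and where a whole thing is asked for, a point or a joint stands for the part that bears it (a point fixed in the world has none). Each returns a list of dicts, best first, with "score" (0 to 1); they miss things now and then, are a little off and sometimes report something else, mostly with a low value. They report only what shows in the picture. A call takes as long as a camera call. They do not tell look-alikes from the thing itself.
- nets.search_frame(thing, camera): "position" ([x, y, z] in m, in world coordinates, good to about 4 mm: the middle of the surface that is visible of it).
The state is a dict: "time": time; "joints": joint angles; "dq": joint speeds; "joint_efforts": joint torques, N m; "tcp_pos": TCP position; "tool_rot": TCP orientation; "wrist_force": force on the tool from outside, world axes, zero at the start; "torque": the same for the moment, N m; "opening": opening from 0.0 (shut) to 1.0 (fully open); "grasp_force": force on a finger pad.
Only numpy, scipy, OpenCV 4.12 (cv2) and the standard library are available. Lean on these libraries where they do the work, as an engineer would, in place of code of your own. Each camera call takes 0.05 s, during which the arm holds its last target. There are 200 camera calls.

## Working session

There is one attempt and no reset: what is moved stays moved. The work goes in short steps, Python scripts to look and compute and a shell command to move; the robot and the scene stay as the last step left them, time stands still between calls to the robot, and variables do not carry over. Pictures are saved under pics/ and viewed, at most 10 in all, crops included, and the job is handed in when it is done.

```bash
mkdir -p pics
python3 - <<'E'
from workcell import readout, imaging, order, nets, bot
import cv2
s=readout.read_state();print({k:s[k] for k in("time","tcp_pos","tool_rot","opening")},bot.nose_length)
for c in("scene","top"):
    im=imaging.get_image(c);cv2.imwrite(f"pics/{c}0.png",im)
    p=imaging.camera_params(c);print(c,p)
    for t in("gate","cradle","slide","paddle","pot","stone_a","timer","feeder"):
        print(t,[(round(d["score"],2),[round(float(v),3) for v in d["position"]]) for d in nets.search_frame(t,c)])
print(imaging.camera_params("wrist"))
E
```

```text
{'time': 0.0, 'tcp_pos': array([ 0.23702575, -0.60458522,  0.19233036]), 'tool_rot': array([-3.08524973e+00, -5.83180062e-01,  6.93857442e-04]), 'opening': 1.0024261272858477} 0.014
scene {'fovy': 52.276397407840186, 'cx': 254.86843299502658, 'cy': 196.76182898473795, 'k1': -0.1130323777497882, 'T': array([[ 0.33644976,  0.59700724, -0.72827462,  1.30687306],
       [ 0.94144601, -0.23125063,  0.24536209, -0.27671308],
       [-0.02193103, -0.76818325, -0.6398543 ,  0.72418071],
       [ 0.        ,  0.        ,  0.        ,  1.        ]])}
gate [(0.59, [0.372, -0.21, 0.068]), (0.55, [0.43, -0.447, 0.035]), (0.54, [0.437, -0.337, 0.079])]
cradle [(0.71, [0.466, -0.331, 0.036])]
slide [(0.63, [0.611, -0.038, 0.039])]
paddle []
pot [(0.95, [0.426, 0.351, 0.058])]
stone_a [(0.65, [0.779, -0.054, 0.015]), (0.45, [0.376, 0.065, 0.014])]
timer [(0.92, [0.79, 0.087, 0.034])]
feeder [(0.72, [0.525, -0.035, 0.052]), (0.23, [0.44, -0.336, 0.08])]
top {'fovy': 51.76611169393945, 'cx': 255.91800822325524, 'cy': 189.53038860446014, 'k1': -0.030257189737147874, 'T': array([[-2.25786943e-02, -9.965
[... 566 characters left out ...]
63, [0.523, -0.02, 0.041])]
pot [(0.87, [0.409, 0.363, 0.057]), (0.41, [0.557, -0.042, 0.02])]
stone_a [(0.61, [0.363, 0.07, 0.013]), (0.58, [0.772, -0.056, 0.013])]
timer [(0.81, [0.772, 0.097, 0.035])]
feeder [(0.55, [0.522, -0.018, 0.048])]
{'fovy': 71.0718178142022, 'cx': 256.4811005969573, 'cy': 190.51415552288626, 'k1': 0.012491104521533722, 'mount': array([[-8.23252520e-05, -9.65907311e-01, -2.58888121e-01,
         7.30384184e-02],
       [ 9.99999633e-01, -3.00342453e-04,  8.02577379e-04,
         1.83960159e-04],
       [-8.52970452e-04, -2.58887960e-01,  9.65906981e-01,
        -1.90090397e-01],
       [ 0.00000000e+00,  0.00000000e+00,  0.00000000e+00,
         1.00000000e+00]])}
```

View pics/top0.png

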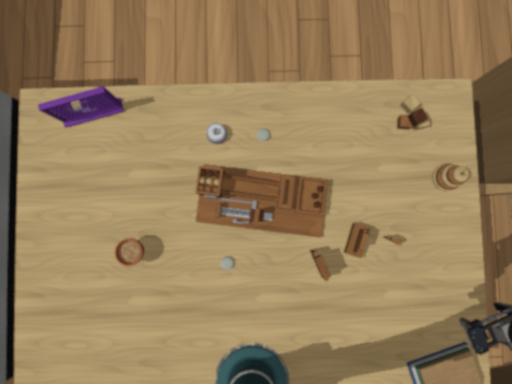

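View pics/scene0.png

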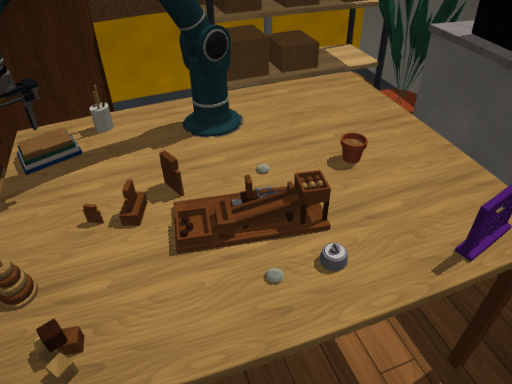

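The top view shows the slide around pixel (262,200), yawed about -0.11 rad, with the hopper on the left (+y). The rest with its gate is at (357,240), yawed about -0.3. The large look-alike is at (320,263) and the small one at (395,240). The scene view agrees. Next I'll put the wrist camera over the rest.

```bash
cat > h.py <<'E'
import numpy as np, cv2
from scipy.spatial.transform import Rotation as R
from workcell import readout, imaging, nets, bot
def yaw(s): x=R.from_rotvec(s["tool_rot"]).as_matrix()[:,0]; return np.arctan2(x[1],x[0])
def down(y): # tool pointing down, x axis at yaw y
    c,s=np.cos(y),np.sin(y); return R.from_matrix(np.array([[c,s,0],[s,-c,0],[0,0,-1.]]))
def plan(p,y):
    """units: shift first (at the present orientation), then the turn to straight down with yaw y"""
    s=readout.read_state(); r=R.from_rotvec(s["tool_rot"])
    print("t",round(s["time"],2),"tcp",s["tcp_pos"].round(4),"yaw",round(yaw(s),4),"F",np.round(s["wrist_force"],1),"open",round(s["opening"],3))
    print("shift",(r.inv().apply(np.array(p)-s["tcp_pos"])/.025).round(2),"turn",np.degrees((r.inv()*down(y)).as_rotvec()/4).round(2))
def cam(n,s=None):
    p=imaging.camera_params(n)
    if n=="wrist":
        T=np.eye(4); T[:3,:3]=R.from_rotvec(s["tool_rot"]).as_matrix(); T[:3,3]=s["tcp_pos"]; p["T"]=T@p["mount"]
    f=192/np.tan(np.radians(p["fovy"])/2)
    K=np.array([[f,0,p["cx"]],[0,f,p["cy"]],[0,0,1]]); return K,np.array([p["k1"],0,0,0]),p["T"]
def shot(n,name):
    s=readout.read_state(); im=imaging.get_image(n); C=cam(n,s); np.savez(f"pics/{name}.npz",K=C[0],d=C[1],T=C[2]); cv2.imwrite(f"pics/{name}_raw.png",im); return im,C
def load(name):
    z=np.load(f"pics/{name}.npz"); return cv2.imread(f"pics/{name}_raw.png"),(z["K"],z["d"],z["T"])
def pix2w(C,uv,z):
    K,d,T=C; q=cv2.undistortPoints(np.array(uv,float).reshape(-1,1,2),K,d)[:,0]
    v=np.c_[q,np.ones(len(q))]@T[:3,:3].T; o=T[:3,3]; return o+v*((z-o[2])/v[:,2])[:,None]
def proj(C,P):
    K,d,T=C; V=(np.array(P,float)-T[:3,3])@T[:3,:3]; return cv2.projectPoints(V,np.zeros(3),np.zeros(3),K,d)[0][:,0]
def box(c,y,lo,hi):
    P=np.array([[a,b,z] for z in(lo[2],hi[2]) for a,b in((lo[0],lo[1]),(hi[0],lo[1]),(hi[0],hi[1]),(lo[0],hi[1]))])
    c_,s_=np.cos(y),np.sin(y); return np.c_[P[:,0]*c_-P[:,1]*s_+c[0],P[:,0]*s_+P[:,1]*c_+c[1],P[:,2]]
def draw(im,C,P,col,k=1):
    u=np.round(proj(C,P)*k).astype(int)
    for i in range(4):
        for a,b in((i,(i+1)%4),(i+4,(i+1)%4+4),(i,i+4)): cv2.line(im,tuple(map(int,u[a])),tuple(map(int,u[b])),col,1)
E
python3 -c "
from h import *
plan([.40,-.33,.27],-.29)"
```

```text
t 0.9 tcp [ 0.2373 -0.6051  0.1933] yaw 0.3737 F [-0.5 -0.6  0.6] open 1.0
shift [10.08 -7.87 -3.07] turn [ 0.   -0.    9.51]
```

```bash
python3 -m handwheel '[[0,0,0,1,-0.8,-0.3,1],[0,0,0,1,-0.8,-0.3,1],[0,0,0,1,-0.8,-0.3,1],[0,0,0,1,-0.8,-0.3,1],[0,0,0,1,-0.8,-0.3,1],[0,0,0,1,-0.8,-0.3,1],[0,0,0,1,-0.8,-0.3,1],[0,0,0,1,-0.8,-0.3,1],[0,0,0,1,-0.8,-0.3,1],[0,0,0,1,-0.8,-0.3,1]]'
python3 -m handwheel '[[0,0,1,0,0,0,0.6],[0,0,1,0,0,0,0.6],[0,0,1,0,0,0,0.6],[0,0,1,0,0,0,0.6],[0,0,1,0,0,0,0.6],[0,0,1,0,0,0,0.6],[0,0,1,0,0,0,0.6],[0,0,1,0,0,0,0.6],[0,0,1,0,0,0,0.6],[0,0,0.5,0,0,0,0.6]]'
python3 - <<'E'
from h import *
im,C=shot("wrist","w1")
for t in("gate","cradle"): print(t,[(round(d["score"],2),np.round(d["position"],3)) for d in nets.search_frame(t,"wrist")])
plan([.43,-.33,.27],-.29)
k=im.copy(); draw(k,C,box([.433,-.327],-.29,[-.05,-.025,0],[.05,.025,.037]),(0,255,0)); draw(k,C,box([.433,-.327],-.29,[-.025,-.008,.077],[.025,.008,.102]),(255,0,0))
cv2.imwrite("pics/w1.png",k)
E
```

```text
time: 1.9
tcp_pos: [0.3976, -0.3265, 0.2688]
tool_rot: [3.086, 0.583, 0.0]
wrist_force: [-0.5, -0.1, -0.2]
opening: 1.004
grasp_force: 0.0
time: 2.9
tcp_pos: [0.397, -0.3277, 0.2684]
tool_rot: [3.108, -0.457, 0.0]
wrist_force: [-0.2, 0.6, 0.2]
opening: 0.6
grasp_force: 0.0
gate [(0.83, array([ 0.374, -0.214,  0.075])), (0.75, array([ 0.428, -0.444,  0.064])), (0.55, array([ 0.427, -0.344,  0.102]))]
cradle [(0.72, array([ 0.43 , -0.337,  0.039]))]
t 3.05 tcp [ 0.3971 -0.3277  0.2684] yaw -0.2886 F [ 0.6 -0.1  0.5] open 0.602
shift [ 1.29 -0.28 -0.06] turn [ 0.   -0.    0.02]
```

View pics/w1.png

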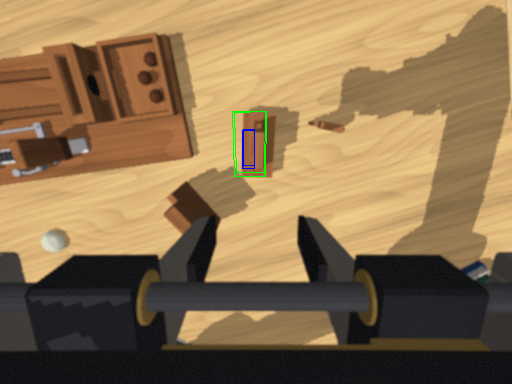

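Run:
```python
import cv2,numpy as np
im=cv2.imread("pics/w1_raw.png")
a=cv2.resize(im[95:195,220:300],None,fx=5.5,fy=5.5,interpolation=cv2.INTER_CUBIC) # 440x550
b=cv2.resize(im[30:130,40:100],None,fx=5.5,fy=5.5,interpolation=cv2.INTER_CUBIC)  # 330x550
cv2.imwrite("pics/w1z.png",np.hstack([a,b]))
```

```text
(no output)
```

View pics/w1z.png

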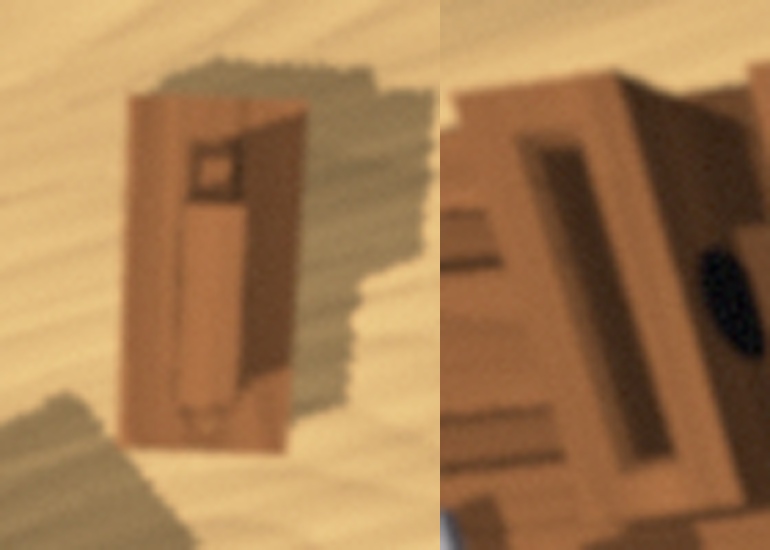

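The crop shows the gate's bar top with corners at about (187,203), (246,207), (236,406) and (180,404), inside the rest with corners (130,97), (308,102), (287,453) and (120,445). On the right is the gate block's slot, running from about (555,142) to (650,465).

Run:
```python
from h import *
im,C=load("w1")
def f(pts,x0,y0,z,off=0): return pix2w(C,[((u-off+.5)/5.5-.5+x0,(v+.5)/5.5-.5+y0) for u,v in pts],z)
for n,pts,a in (("cradle",[(130,97),(308,102),(287,453),(120,445)],(220,95,.037)),("bar",[(187,203),(246,207),(236,406),(180,404)],(220,95,.102)),
 ("slot",[(518,135),(588,135),(680,460),(622,472)],(40,30,.070,440)),("slotin",[(540,150),(585,148),(675,458),(632,462)],(40,30,.067,440)),("edge",[(455,95),(615,72),(745,503)],(40,30,.07,440))):
    P=f(pts,*a); print(n,"c",P[:4].mean(0).round(4),"dims",[round(float(np.linalg.norm(P[i]-P[i-1])),4) for i in range(len(P))])
    e=(P[0]-P[-1]) if len(P)==4 else P[1]-P[2]; e2=P[1]-P[-2] if len(P)==4 else e
    print("  yaw",np.arctan2(e[1],e[0]).round(3),np.arctan2(e2[1],e2[0]).round(3))
```

```text
cradle c [ 0.4277 -0.3396  0.037 ] dims [0.0971, 0.0487, 0.0982, 0.0486]
  yaw -0.335 -0.335
bar c [ 0.4275 -0.3394  0.102 ] dims [0.048, 0.0139, 0.0476, 0.0137]
  yaw -0.33 -0.336
slot c [ 0.5803 -0.1204  0.07  ] dims [0.0774, 0.0164, 0.0744, 0.0152]
  yaw -0.157 -0.172
slotin c [ 0.58   -0.1196  0.067 ] dims [0.0722, 0.0108, 0.0717, 0.011]
  yaw -0.169 -0.165
edge c [ 0.5952 -0.1294  0.07  ] dims [0.1065, 0.0385, 0.0988]
  yaw -0.144 -0.144
```

```bash
python3 -c "
from h import *
plan([.4275,-.3395,.155],-.335)"
```

```text
t 3.05 tcp [ 0.3971 -0.3277  0.2684] yaw -0.2886 F [ 0.6 -0.1  0.5] open 0.602
shift [1.3  0.11 4.54] turn [ 0.   -0.    0.67]
```

```bash
python3 -m handwheel '[[0,0,0,0.26,0.02,0.8,0.6],[0,0,0,0.26,0.02,0.8,0.6],[0,0,0,0.26,0.02,0.8,0.6],[0,0,0,0.26,0.02,0.8,0.6],[0,0,0,0.26,0.02,0.8,0.6],[0,0,0,0,0,0.5,0.6],[0,0,0.67,0,0,0,0.6],[0,0,0,0,0,0,0.6],[0,0,0,0,0,0,0.6],[0,0,0,0,0,0,0.6]]'
python3 - <<'E'
from h import *
im,C=shot("wrist","w2")
plan([.4275,-.3395,.093],-.335)
k=im.copy(); draw(k,C,box([.4275,-.3395],-.335,[-.025,-.008,.077],[.025,.008,.102]),(255,0,0)); draw(k,C,box([.4275,-.3395],-.335,[-.05,-.025,0],[.05,.025,.037]),(0,255,0))
cv2.imwrite("pics/w2.png",k)
E
```

```text
time: 4.05
tcp_pos: [0.4277, -0.3395, 0.1563]
tool_rot: [3.097, -0.524, 0.001]
wrist_force: [1.0, -0.0, -0.5]
opening: 0.602
grasp_force: 0.0
t 4.1 tcp [ 0.4276 -0.3395  0.1563] yaw -0.3357 F [ 0.3 -0.8 -0.5] open 0.597
shift [-0.01 -0.    2.53] turn [ 0.01 -0.01 -0.01]
```

View pics/w2.png

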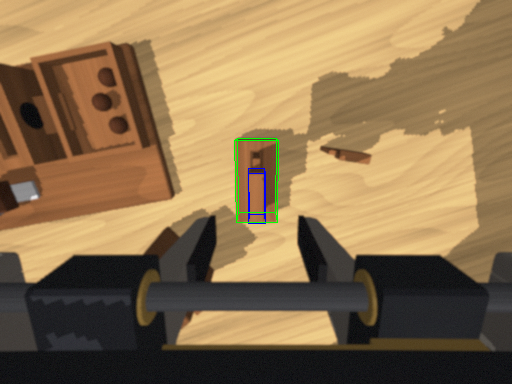

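The overlay fits the bar and the rest, so I'll go down and grasp.

```bash
python3 -m handwheel '[[0,0,0,0,0,0.6,0.6],[0,0,0,0,0,0.6,0.6],[0,0,0,0,0,0.6,0.6],[0,0,0,0,0,0.5,0.6],[0,0,0,0,0,0.23,0.6],[0,0,0,0,0,0,0.6],[0,0,0,0,0,0,0],[0,0,0,0,0,0,0],[0,0,0,0,0,0,0],[0,0,0,0,0,0,0]]'
python3 -m handwheel '[[0,0,0,0,0,0,0],[0,0,0,0,0,0,0],[0,0,0,0,0,-0.2,0],[0,0,0,0,0,-0.4,0],[0,0,0,0,0,-0.6,0],[0,0,0,0,0,-0.6,0],[0,0,0,0,0,-0.6,0],[0,0,0,0,0,-0.6,0],[0,0,0,0,0,-0.6,0],[0,0,0,0,0,-0.6,0]]'
python3 -c "
from h import *
plan([.50,-.12,.20],-.165)"
```

```text
time: 5.1
tcp_pos: [0.4277, -0.3395, 0.093]
tool_rot: [3.097, -0.526, 0.001]
wrist_force: [-0.3, 0.4, -0.1]
opening: 0.279
grasp_force: 0.0
time: 6.1
tcp_pos: [0.4276, -0.3394, 0.1992]
tool_rot: [3.097, -0.526, 0.001]
wrist_force: [0.3, -0.4, 0.2]
opening: 0.006
grasp_force: 0.0
t 6.1 tcp [ 0.4276 -0.3394  0.1992] yaw -0.3362 F [ 0.3 -0.4  0.2] open 0.006
shift [-0.16 -9.24 -0.04] turn [ 0.01 -0.01 -2.45]
```

Run:
```python
from h import *
im,C=shot("wrist","w3")
k=im.copy(); draw(k,C,box([.4275,-.3395],-.335,[-.025,-.008,.077],[.025,.008,.102]),(255,0,0))
t,Ct=shot("scene","s3")
k2=cv2.resize(t[150:230,80:200],(384*3//2,384),interpolation=cv2.INTER_CUBIC)
cv2.imwrite("pics/w3.png",np.hstack([k[:,150:370],k2]))
```

```text
(no output)
```

View pics/w3.png

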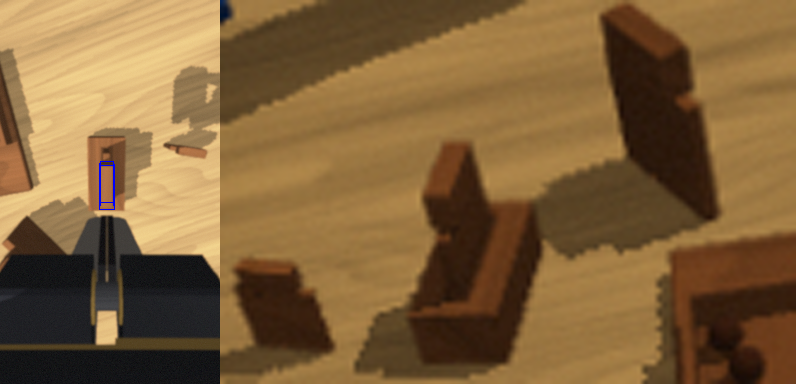

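The gate is still standing in its rest, under the overlay. The lift began before the fingers had closed, so I'll try again and wait for the grip.

```bash
python3 -m handwheel '[[0,0,0,0,0,0,0.45],[0,0,0,0,0,0,0.45],[0,0,0,0,0,0,0.45],[0,0,0,0,0,0,0.45],[0,0,0,0,0,0,0.45],[0,0,0,0,0,0.8,0.45],[0,0,0,0,0,0.8,0.45],[0,0,0,0,0,0.8,0.45],[0,0,0,0,0,0.6,0.45],[0,0,0,0,0,0.4,0.45]]'
python3 -m handwheel '[[0,0,0,0,0,0.4,0.45],[0,0,0,0,0,0.3,0.45],[0,0,0,0,0,0.15,0.45],[0,0,0,0,0,0,0],[0,0,0,0,0,0,0],[0,0,0,0,0,0,0],[0,0,0,0,0,0,0],[0,0,0,0,0,0,0],[0,0,0,0,0,0,0],[0,0,0,0,0,0,0]]'
```

```text
time: 7.2
tcp_pos: [0.4269, -0.3389, 0.1112]
tool_rot: [-3.097, 0.526, 0.003]
wrist_force: [-0.3, -0.0, 0.2]
opening: 0.453
grasp_force: 0.0
time: 8.2
tcp_pos: [0.4275, -0.3394, 0.0914]
tool_rot: [3.097, -0.526, 0.0]
wrist_force: [0.2, -1.1, 0.8]
opening: 0.007
grasp_force: 0.0
```

Run:
```python
from h import *
im,C=shot("wrist","w4")
print(C[2][:3,3], proj(C,[readout.read_state()["tcp_pos"]]))
t,Ct=shot("scene","s4")
k2=cv2.resize(t[150:230,80:180],(480,384),interpolation=cv2.INTER_CUBIC)
cv2.imwrite("pics/w4.png",np.hstack([im[:,100:412],k2]))
k=4.8
print("proj bar in crop",((proj(Ct,box([.4275,-.3395],-.335,[-.025,-.008,.077],[.025,.008,.102]))-[80,150])*k).round()+[312,0])
```

```text
[ 0.49649349 -0.36343569  0.28145001] [[256.37413067 219.05258022]]
proj bar in crop [[540. 173.]
 [518. 230.]
 [546. 229.]
 [567. 173.]
 [530. 138.]
 [507. 194.]
 [536. 194.]
 [557. 138.]]
```

View pics/w4.png

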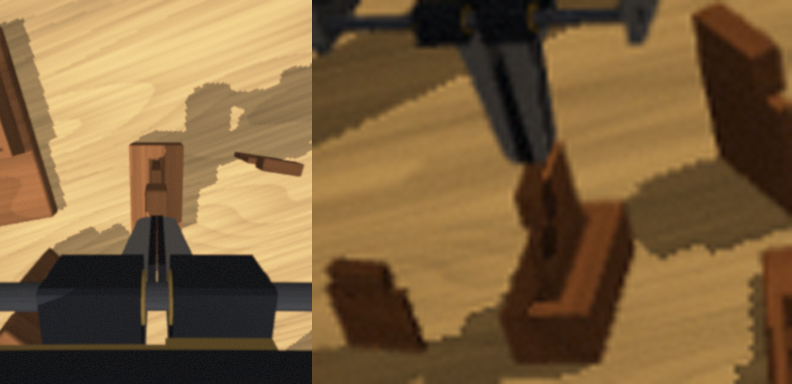

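Run:
```python
from h import *
im,C=load("w4"); t,Ct=load("s4")
for z in(.07,.077,.091,.1,.11,.12):
    P=[[.4275,-.3394,z]]; print(z,proj(C,P).round(1)-[100,0],((proj(Ct,P)-[80,150])*4.8+[312,0]).round())
# gate triangulation: bar top far-end centre, wrist w1 + scene
_,C1=load("w1")
far=[((246+187)/2/5.5+220-.4,205/5.5+95-.4)]
for z in(.06,.08,.102): 
    P=pix2w(C1,far,z); print(z,P.round(4),((proj(Ct,P)-[80,150])*4.8+[312,0]).round())
```

```text
0.07 [[156.4 209.8]] [[546. 210.]]
0.077 [[156.4 212.6]] [[543. 201.]]
0.091 [[156.4 218.9]] [[537. 181.]]
0.1 [[156.4 223.4]] [[534. 168.]]
0.11 [[156.4 228.8]] [[530. 154.]]
0.12 [[156.4 234.9]] [[525. 139.]]
0.06 [[ 0.4481 -0.347   0.06  ]] [[540. 249.]]
0.08 [[ 0.4491 -0.3471  0.08  ]] [[532. 223.]]
0.102 [[ 0.4501 -0.3472  0.102 ]] [[522. 193.]]
```

The fingers seem to stand higher than the TCP reading implies. I'll measure where the tips are by differencing the scene pictures.

Run:
```python
from h import *
a=cv2.imread("pics/scene0.png").astype(int)
for n,tcp in(("s3",[.4276,-.3394,.1992]),("s4",[.4275,-.3394,.0914])):
    b,C=load(n); d=abs(b.astype(int)-a).sum(2); g=b.sum(2)
    for off in(-.02,-.01,0,.014): print(n,off,proj(C,[np.array(tcp)-[0,0,off]]).round(1))
    u=proj(C,[tcp])[0].astype(int)
    np.set_printoptions(linewidth=250)
    print("cols",u[0]-12,"rows from",u[1]-14); print(d[u[1]-14:u[1]+14,u[0]-12:u[0]+14])
```

```text
s3 -0.02 [[115.4 147. ]]
s3 -0.01 [[116.3 150.5]]
s3 0 [[117.3 153.8]]
s3 0.014 [[118.6 158.5]]
cols 105 rows from 139
[[ 49 157 200 202 225 300 325 303 251 215 206 214 230 272 218  74  12   4   8   6   9  16  85 144 147 166]
 [ 15 123 204 210 204 282 320 328 299 225 211 208 216 259 239  97   4  60 141 137 142 140 157  75  22  21]
 [ 12  81 190 211 205 271 316 321 318 211 209 221 217 256 214  26 107 149 166 161 166  76  19   8  10  10]
 [  7  19 149 201 203 224 323 324 311 247 201 105 101 128 121  25 111 161 108  33  20  18   4  10   6  10]
 [  4   8  93 200 224 219 327 223 220 166  99  72  68  84 105  44   8  27  17   2   3   8   7   7   2   3]
 [  5  14  52 112 105 109 171 171 174 140  69  71  74  77  88  27   5   6   2   5  10   4   4   8   2   8]
 [ 71 117 104  41  60  68 100 171 169 147  95  60  60  60  60  11   7  11   3   5   8  10   2   4   5   6]
 [146 159 160  61  57  60  62 150 164 144  80  56  58  54  31   1   2  12   4   7   3   2   7   9   5   7]
 [159 153 154 127  23  51  51  93 153 142 101  51  48  24   2   1   1   9   3   3   2   4   8   8   4   4]
 [157  65  40  35 
[... 4431 characters left out ...]
   8   5  12  31  29   4   4   8  11   6   3   6   7   9]
 [ 12  11  16  16  19  15  12  14  27   3   5   4   2   5   2  31   7   6  10  10  10   7  12   2  11  19]
 [ 15  24  12  15  25  18  11  28  14  12   5   6   4  13   7  20   6   8   4  13   6   6   3   7   5   8]
 [ 14   8  18  15  22  17  17  21  23  18  10  11   7   8   4  10  31   3   7   9   7   4   5  13  19  17]
 [ 21  21  10  16  20  13  14  14  10  11  16   4  10   8  14  32  38   3  12   7   4   4   5   9  14   6]
 [ 18  13  11  23  19  12  18  13  14  19  20  70  52  75  22  35  31   5   4   7   5   5   8   5  11  10]
 [ 17  14  10  20  17  11  13  20   7  19  11  37  19  34  30  34  28   8   4   6  18   4   3  13   8  11]]
```

In both scene pictures, and in the wrist view, the fingertips sit about 22 mm behind the reported TCP, not 14 mm ahead of it. Twice, then, the fingers closed just above the bar. I'll open, go about 32 mm lower and grasp, watching the force.

```bash
python3 -m handwheel '[[0,0,0,0,0,0,0.45],[0,0,0,0,0,0,0.45],[0,0,0,0,0,0,0.45],[0,0,0,0,0,0,0.45],[0,0,0,0,0,0,0.45],[0,0,0,0,0,0,0.45],[0,0,0,0,0,0.3,0.45],[0,0,0,0,0,0.4,0.45],[0,0,0,0,0,0.3,0.45],[0,0,0,0,0,0.25,0.45]]'
python3 -m handwheel '[[0,0,0,0,0,0,0],[0,0,0,0,0,0,0],[0,0,0,0,0,0,0],[0,0,0,0,0,0,0],[0,0,0,0,0,0,0],[0,0,0,0,0,0,0],[0,0,0,0,0,0,0],[0,0,0,0,0,0,0],[0,0,0,0,0,0,0],[0,0,0,0,0,0,0]]'
```

```text
time: 9.3
tcp_pos: [0.427, -0.339, 0.0588]
tool_rot: [-3.097, 0.526, 0.002]
wrist_force: [0.3, 0.7, 0.5]
opening: 0.449
grasp_force: 0.0
time: 10.3
tcp_pos: [0.4277, -0.3395, 0.0603]
tool_rot: [3.097, -0.526, 0.001]
wrist_force: [-0.5, 0.0, 3.7]
opening: 0.169
grasp_force: 30.0
```

```bash
python3 -m handwheel '[[0,0,0,0,0,-0.3,0],[0,0,0,0,0,-0.4,0],[0,0,0,0,0,-0.5,0],[0,0,0,0,0,-0.5,0],[0,0,0,0,0,-0.6,0],[0,0,0,0,0,-0.6,0],[0,0,0,0,0,-0.6,0],[0,0,0,0,0,-0.6,0],[0,0,0,0,0,-0.6,0],[0,0,0,0,0,-0.4,0]]'
python3 - <<'E'
from h import *
plan([.53,-.18,.185],-.165)
im,C=shot("wrist","w5")
E
```

```text
time: 11.3
tcp_pos: [0.4279, -0.3396, 0.1896]
tool_rot: [3.096, -0.525, 0.003]
wrist_force: [0.6, 0.5, -0.4]
opening: 0.169
grasp_force: 30.0
t 11.3 tcp [ 0.4279 -0.3396  0.1896] yaw -0.3362 F [ 0.6  0.5 -0.4] open 0.169
shift [ 1.75 -7.37  0.18] turn [ 0.01 -0.03 -2.45]
```

```bash
python3 -m handwheel '[[0,0,-0.2,0.18,-0.74,0,0],[0,0,-0.2,0.18,-0.74,0,0],[0,0,-0.2,0.18,-0.74,0,0],[0,0,-0.2,0.18,-0.74,0,0],[0,0,-0.2,0.18,-0.74,0,0],[0,0,-0.2,0.18,-0.74,0,0],[0,0,-0.3,0.18,-0.74,0,0],[0,0,-0.3,0.18,-0.74,0,0],[0,0,-0.3,0.18,-0.74,0,0],[0,0,-0.35,0.18,-0.74,0,0]]'
python3 -m handwheel '[[0,0,0,0,0,0,0],[0,0,0,0,0,0,0],[0,0,0,0,0,0,0],[0,0,0,0,0,0,0],[0,0,0,0,0,0,0],[0,0,0,0,0,0,0],[0,0,0,0,0,0,0],[0,0,0,0,0,0,0],[0,0,0,0,0,0,0],[0,0,0,0,0,0,0]]' | head -3
python3 - <<'E'
from h import *
im,C=shot("wrist","w6"); s=readout.read_state()
plan([.58,-.12,.185],-.165)
print("slot px",proj(C,[[.58,-.12,.07]]))
y=yaw(s);g=s["tcp_pos"]-[0,0,.048]
k=cv2.resize(im,None,fx=1.5,fy=1.5,interpolation=cv2.INTER_CUBIC)
draw(k,C,box([.58,-.12],-.165,[-.0365,-.0055,.03],[.0365,.0055,.07]),(0,255,0),1.5)
draw(k,C,box(g,y,[-.025,-.008,g[2]+.065],[.025,.008,g[2]+.09]),(255,0,0),1.5)
draw(k,C,box(g,y,[-.035,-.004,g[2]],[.035,.004,g[2]+.065]),(255,255,0),1.5)
cv2.imwrite("pics/w6.png",k)
E
```

```text
time: 12.35
tcp_pos: [0.5206, -0.1717, 0.1875]
tool_rot: [3.131, -0.256, 0.0]
wrist_force: [0.5, -0.1, 0.0]
opening: 0.169
grasp_force: 30.0
time: 13.35
tcp_pos: [0.52, -0.1731, 0.1875]
tool_rot: [3.131, -0.259, 0.0]
t 13.4 tcp [ 0.52   -0.1731  0.1875] yaw -0.1652 F [ 0.4 -0.2  0.6] open 0.172
shift [ 2.02 -2.49  0.1 ] turn [ 0.  0. -0.]
slot px [[200.958687   139.33967085]]
```

View pics/w6.png

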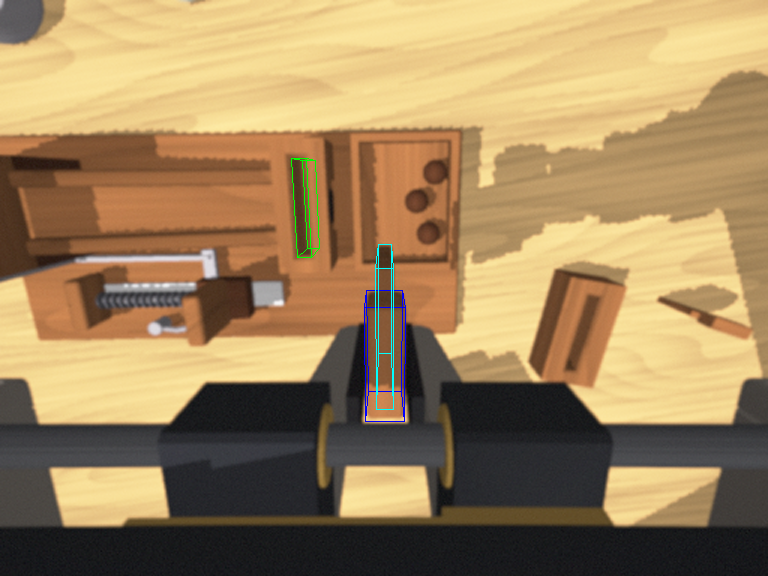

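The overlay shows the gate held straight and as assumed, with the bar at (385,355). The slot lies under the green box at (303,208). I'll refine the slot numerically from a patch rectified onto the plane of the block's top.

Run:
```python
from h import *
np.set_printoptions(linewidth=220)
for n in("w6","w5","w1"):
    im,C=load(n); g=cv2.cvtColor(im,cv2.COLOR_BGR2GRAY)
    y0=-.165; c=np.array([.58,-.12]); r=np.arange(-60,61)*.001
    X,Y=np.meshgrid(r,r,indexing="ij"); W=np.stack([c[0]+X*np.cos(y0)-Y*np.sin(y0),c[1]+X*np.sin(y0)+Y*np.cos(y0),X*0+.07],-1)
    u=proj(C,W.reshape(-1,3)).reshape(121,121,2).astype(np.float32)
    p=cv2.remap(g,u[...,0],u[...,1],cv2.INTER_LINEAR)
    cv2.imwrite(f"pics/{n}_rect.png",cv2.resize(p[:,::1],None,fx=2,fy=2))
    print(n,"y profiles (-25..25) at x=-25,0,25")
    for x in(-25,0,25): print(p[60+x-8:60+x+9].mean(0)[35:86].astype(int))
    print("x profile -58..-28 / 28..58 at y in -3..3"); q=p[:,57:64].mean(1).astype(int); print(q[2:33]);print(q[88:119])
a=[cv2.imread(f"pics/{n}_rect.png") for n in("w6","w5","w1")]
cv2.imwrite("pics/rect.png",np.hstack(a))
```

```text
w6 y profiles (-25..25) at x=-25,0,25
[ 66  58  58  60  69  90 116 135 141 140 139 138 136 135 136 137 138 135 128 117 101  88  81  73  66  62  61  60  60  64  76  89  99 107 121 134 138 138 137 137 137 137 138 138 138 135 130 127 126 125 125]
[ 87  66  42  29  40  69 103 128 139 140 139 137 135 133 133 136 139 138 133 124 111  98  89  81  72  65  62  59  58  60  70  85  95 104 116 130 138 139 139 139 140 140 141 141 140 138 137 135 134 134 134]
[ 84  72  64  60  60  69  92 120 135 139 138 135 134 134 134 137 140 141 138 131 119 106  97  91  80  69  62  60  58  58  65  78  90  99 110 125 136 140 141 141 141 142 143 144 144 141 132 123 117 114 113]
x profile -58..-28 / 28..58 at y in -3..3
[138 136 133 131 129 131 134 136 137 141 147 150 150 150 151 151 151 151 147 140 132 123 111  94  72  63  61  61  62  65  67]
[ 75  76  76  75  74  75  74  74  81  96 112 121 131 141 145 145 145 145 145 145 144 144 144 145 144 134 135 167 202 220 226]
w5 y profiles (-25..25) at x=-25,0,25
[ 53  54  55  62  78  99 114 121 122 121 119 118 117 117 118 116 107  88  65  52  49  48  50  51  52  53  56  65
[... 1049 characters left out ...]
 41  46  52  64  81  98 108 112 113 112 110 109 109 110 111 108  99  84  67  54  47  45  45  46  47  49  53  60  68  75  81  85  93 102 108 112 113 113 113 113 114 114 113 113 112 112 112 112 111 111]
[ 48  48  48  51  58  72  89 102 109 111 110 108 108 109 111 113 111 106  93  75  58  49  45  45  45  46  48  51  54  62  71  77  81  88  97 107 111 113 113 113 113 114 115 115 114 112 108 106 105 104 104]
x profile -58..-28 / 28..58 at y in -3..3
[ 71  71  71  73  73  71  71  75  87 102 115 121 124 124 123 124 123 121 119 112 101  89  74  62  54  51  51  51  51  52  51]
[ 47  48  48  48  49  50  54  63  75  86  92  99 107 113 116 116 116 116 115 116 118 132 156 179 190 193 193 192 189 185 182]
```

View pics/rect.png

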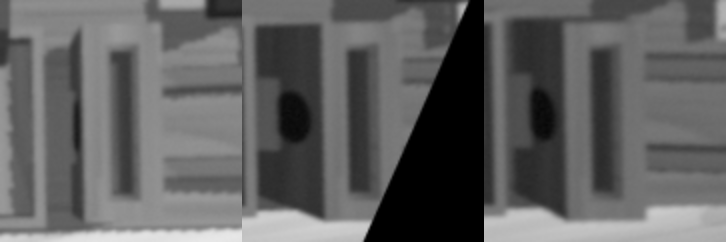

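```bash
python3 -m handwheel '[[0,0,-0.1,0.2,-0.25,0,0],[0,0,-0.1,0.2,-0.25,0,0],[0,0,-0.1,0.2,-0.25,0,0],[0,0,-0.03,0.2,-0.25,0,0],[0,0,0,0.2,-0.25,0,0],[0,0,0,0.2,-0.25,0,0],[0,0,0,0.2,-0.25,0,0],[0,0,0,0.2,-0.25,0,0],[0,0,0,0.2,-0.25,0,0],[0,0,0,0.2,-0.25,0,0]]'
python3 -c "
from h import *
plan([.5809,-.1188,.125],-.142)"
```

```text
time: 14.4
tcp_pos: [0.5791, -0.1182, 0.1875]
tool_rot: [3.134, -0.223, -0.0]
wrist_force: [-0.7, 0.2, -0.9]
opening: 0.175
grasp_force: 30.0
t 14.4 tcp [ 0.5791 -0.1182  0.1875] yaw -0.1422 F [-0.7  0.2 -0.9] open 0.175
shift [0.08 0.01 2.5 ] turn [ 0.  0. -0.]
```

```bash
python3 -m handwheel '[[0,0,0,0.08,0.01,0,0],[0,0,0,0,0,0.5,0],[0,0,0,0,0,0.5,0],[0,0,0,0,0,0.5,0],[0,0,0,0,0,0.5,0],[0,0,0,0,0,0.4,0],[0,0,0,0,0,0.1,0],[0,0,0,0,0,0,0],[0,0,0,0,0,0,0],[0,0,0,0,0,0,0]]'
python3 -m handwheel '[[0,0,0,0,0,0.08,0],[0,0,0,0,0,0.08,0],[0,0,0,0,0,0.08,0],[0,0,0,0,0,0.08,0],[0,0,0,0,0,0.08,0],[0,0,0,0,0,0.08,0],[0,0,0,0,0,0.08,0],[0,0,0,0,0,0,0],[0,0,0,0,0,0,0],[0,0,0,0,0,0,0]]'
python3 -c "
from h import *
plan([.5809,-.1188,.078],-.142);s=readout.read_state();print(s['torque'])"
```

```text
time: 15.4
tcp_pos: [0.581, -0.1193, 0.1257]
tool_rot: [3.133, -0.223, 0.002]
wrist_force: [-0.1, 0.6, -0.9]
opening: 0.171
grasp_force: 30.0
time: 16.4
tcp_pos: [0.5806, -0.1192, 0.1111]
tool_rot: [3.134, -0.223, 0.0]
wrist_force: [0.4, 1.0, -0.2]
opening: 0.169
grasp_force: 30.0
t 16.4 tcp [ 0.5806 -0.1192  0.1111] yaw -0.1422 F [ 0.4  1.  -0.2] open 0.169
shift [ 0.01 -0.02  1.32] turn [ 0. -0. -0.]
[0.07293273 0.00882886 0.01580742]
```

The gate's bottom is 7 mm inside the mouth with no force, so I'll carry on down.

```bash
python3 -m handwheel '[[0,0,0,0,0,0.12,0],[0,0,0,0,0,0.12,0],[0,0,0,0,0,0.12,0],[0,0,0,0,0,0.12,0],[0,0,0,0,0,0.12,0],[0,0,0,0,0,0.12,0],[0,0,0,0,0,0.12,0],[0,0,0,0,0,0.12,0],[0,0,0,0,0,0.12,0],[0,0,0,0,0,0,0]]'
python3 -c "
from h import *
plan([.5809,-.1188,.078],-.142);s=readout.read_state();print(s['torque'])"
```

```text
time: 17.4
tcp_pos: [0.5802, -0.1191, 0.0835]
tool_rot: [-3.134, 0.223, 0.001]
wrist_force: [0.2, 0.9, -1.2]
opening: 0.172
grasp_force: 30.0
t 17.4 tcp [ 0.5802 -0.1191  0.0835] yaw -0.1422 F [ 0.2  0.9 -1.2] open 0.172
shift [ 0.03 -0.02  0.22] turn [ 0.    0.01 -0.  ]
[ 0.03406996  0.0204081  -0.04108022]
```

Almost down. I'll feel for the floor in small steps.

```bash
python3 -m handwheel '[[0,0,0,0,0,0.06,0],[0,0,0,0,0,0.06,0],[0,0,0,0,0,0.06,0],[0,0,0,0,0,0.06,0],[0,0,0,0,0,0,0],[0,0,0,0,0,0,0],[0,0,0,0,0,0,0],[0,0,0,0,0,0,0],[0,0,0,0,0,0,0],[0,0,0,0,0,0,0]]'
```

```text
time: 18.4
tcp_pos: [0.5807, -0.1192, 0.0783]
tool_rot: [3.134, -0.223, 0.001]
wrist_force: [-2.3, -0.1, 5.7]
opening: 0.17
grasp_force: 30.0
```

```bash
python3 -m handwheel '[[0,0,0,0,0,0.05,0],[0,0,0,0,0,0,0],[0,0,0,0,0,0,0],[0,0,0,0,0,0,0.45],[0,0,0,0,0,0,0.45],[0,0,0,0,0,0,0.45],[0,0,0,0,0,0,0.45],[0,0,0,0,0,0,0.45],[0,0,0,0,0,0,0.45],[0,0,0,0,0,0,0.45]]'
python3 -m handwheel '[[0,0,0,0,0,-0.3,0.45],[0,0,0,0,0,-0.5,0.45],[0,0,0,0,0,-0.8,0.45],[0,0,0,0,0,-0.8,0.45],[0,0,0,0,0,-0.8,0.45],[0,0,0,0,0,-0.8,0.45],[0,0,0,0,0,0,0],[0,0,0,0,0,0,0],[0,0,0,0,0,0,0],[0,0,0,0,0,0,0]]'
python3 - <<'E'
from h import *
im,C=shot("wrist","w7"); s=readout.read_state(); t,Ct=shot("scene","s7")
# slide frame: slot at (40,-80)
y=-.142; c,s_=np.cos(y),np.sin(y); O=np.array([.5809,-.1188])-np.array([c*.04+s_*.08, s_*.04-c*.08]); print("slide origin",O)
np.save("pics/O.npy",O)
plan([.5809,-.1188,.078],-.142)
for t_ in("paddle","feeder","gate"):
    for cm in("wrist","scene"): print(t_,cm,[(round(d["score"],2),np.round(d["position"],3)) for d in nets.search_frame(t_,cm)])
k=cv2.resize(im[:300],None,fx=1.5,fy=1.5,interpolation=cv2.INTER_CUBIC)
G=[.5809,-.1188]
draw(k,C,box(G,y,[-.025,-.008,.095],[.025,.008,.12]),(255,0,0),1.5)
draw(k,C,box(O,y,[-.06,-.007,.042],[-.02,.007,.097]),(0,255,0),1.5)
cv2.imwrite("pics/w7.png",k)
E
```

```text
time: 19.4
tcp_pos: [0.5805, -0.1192, 0.0767]
tool_rot: [3.134, -0.223, -0.0]
wrist_force: [-0.5, -0.1, -0.4]
opening: 0.452
grasp_force: 0.0
time: 20.4
tcp_pos: [0.5798, -0.1191, 0.1757]
tool_rot: [-3.133, 0.223, 0.003]
wrist_force: [0.8, -1.0, -0.3]
opening: 0.12
grasp_force: 0.0
slide origin [ 0.55262446 -0.03394427]
t 20.5 tcp [ 0.5801 -0.1191  0.1759] yaw -0.1422 F [-0.2 -0.2  1. ] open 0.034
shift [ 0.04 -0.02  3.92] turn [-0.    0.02 -0.  ]
paddle wrist [(0.57, array([ 0.526, -0.032,  0.037]))]
paddle scene [(0.68, array([ 0.525, -0.037,  0.044]))]
feeder wrist [(0.94, array([ 0.53 , -0.037,  0.045]))]
feeder scene [(0.59, array([ 0.526, -0.035,  0.053]))]
gate wrist [(0.79, array([ 0.589, -0.124,  0.122])), (0.69, array([0.772, 0.084, 0.032])), (0.68, array([ 0.435, -0.431,  0.018]))]
gate scene [(0.67, array([ 0.372, -0.211,  0.07 ])), (0.61, array([ 0.431, -0.445,  0.035])), (0.6, array([ 0.597, -0.12 ,  0.12 ]))]
```

View pics/w7.png

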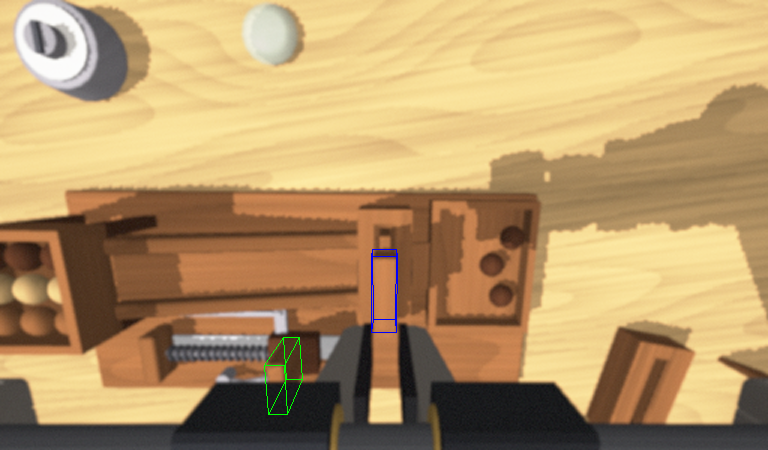

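The gate matches its seated overlay and has been released. In w6 the paddle's top face runs from (213,280) to (195,344), and its dark -y face reaches (252,298). I'll locate it from that.

Run:
```python
from h import *
im,C=load("w6"); O=np.load("pics/O.npy"); y=-.142
Rm=np.array([[np.cos(y),-np.sin(y)],[np.sin(y),np.cos(y)]])
f=lambda pts,z:((pix2w(C,[((a+.5)/1.5-.5,(b+.5)/1.5-.5) for a,b in pts],z)[:,:2]-O)@Rm*1000).round(1)
print("top z97 (slide mm)",f([(203,280),(220,280),(206,344),(188,344)],.097).tolist())
print("foot z42",f([(253,278),(253,318)],.042).tolist())
im,C=load("w7"); print("w7 top",f([(268,340),(284,337)],.097).tolist(),"foot",f([(319,333),(319,373)],.042).tolist(),"edge?",f([(297,335)],.097).tolist())
a,Ca=load("w6")
r=np.arange(-75,1)*.001; q=np.arange(-60,41)*.001
for n in("w6","w7"):
    im,C=load(n)
    o=[]
    for z in(.042,.097):
        X,Y=np.meshgrid(r,q,indexing="ij"); W=np.stack([O[0]+X*np.cos(y)-Y*np.sin(y),O[1]+X*np.sin(y)+Y*np.cos(y),X*0+z],-1)
        u=proj(C,W.reshape(-1,3)).reshape(*X.shape,2).astype(np.float32); o.append(cv2.resize(cv2.remap(im,u[...,0],u[...,1],1),None,fx=3.9,fy=3.9))
    if n=="w6": A=np.hstack(o)
cv2.imwrite("pics/pad.png",np.vstack([A,np.hstack(o)])[:600,:800])
```

```text
top z97 (slide mm) [[-7.1, -12.5], [-7.4, -24.6], [-56.3, -7.9], [-55.9, 5.5]]
foot z42 [[-19.6, -29.5], [-55.7, -25.6]]
w7 top [[0.1, 3.0], [2.4, -8.6]] foot [[-16.5, -24.1], [-54.2, -22.5]] edge? [[3.9, -17.9]]
```

View pics/pad.png

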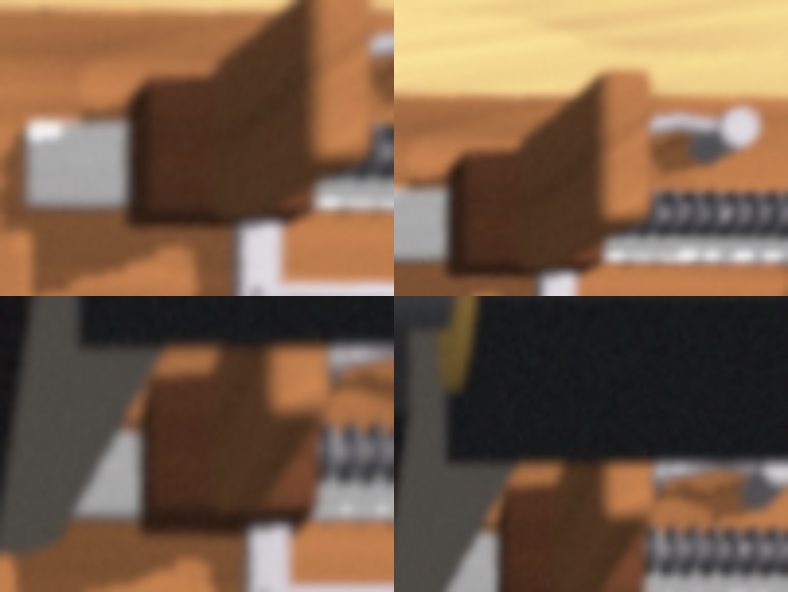

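The rectified patch puts the paddle's top at slide x -56 to -19 mm and y -6 to +6, so its -y face is at y ≈ -7. I'll move the shut fingers to slide (-38, -33) and go down until the tips are at about z 0.064.

```bash
python3 -c "
from h import *
plan([.5103,-.0612,.176],-.142); plan([.5103,-.0612,.042],-.142)"
```

```text
t 20.8 tcp [ 0.5805 -0.1192  0.1766] yaw -0.1422 F [-0.4  0.3  0.1] open 0.002
shift [-3.11 -1.9   0.02] turn [-0.  0. -0.]
t 20.8 tcp [ 0.5805 -0.1192  0.1766] yaw -0.1422 F [-0.4  0.3  0.1] open 0.002
shift [-3.11 -1.9   5.38] turn [-0.  0. -0.]
```

```bash
python3 -m handwheel '[[0,0,0,-0.45,-0.27,0,0],[0,0,0,-0.45,-0.27,0,0],[0,0,0,-0.45,-0.27,0,0],[0,0,0,-0.45,-0.27,0,0],[0,0,0,-0.45,-0.27,0,0],[0,0,0,-0.45,-0.27,0,0],[0,0,0,-0.41,-0.28,0,0],[0,0,0,0,0,0,0],[0,0,0,0,0,0,0],[0,0,0,0,0,0,0]]'
python3 -m handwheel '[[0,0,0,0,0,0.6,0],[0,0,0,0,0,0.6,0],[0,0,0,0,0,0.6,0],[0,0,0,0,0,0.6,0],[0,0,0,0,0,0.6,0],[0,0,0,0,0,0.6,0],[0,0,0,0,0,0.6,0],[0,0,0,0,0,0.6,0],[0,0,0,0,0,0.4,0],[0,0,0,0,0,0.2,0]]'
```

```text
time: 21.8
tcp_pos: [0.5108, -0.0616, 0.1768]
tool_rot: [3.133, -0.224, 0.001]
wrist_force: [1.0, -0.3, 1.1]
opening: 0.009
grasp_force: 0.0
time: 22.8
tcp_pos: [0.51, -0.0614, 0.0407]
tool_rot: [3.134, -0.224, -0.002]
wrist_force: [-0.0, 0.6, -0.3]
opening: 0.004
grasp_force: 0.0
```

```bash
python3 -m handwheel '[[0,0,0,0,-0.1,0,0],[0,0,0,0,-0.1,0,0],[0,0,0,0,-0.1,0,0],[0,0,0,0,-0.1,0,0],[0,0,0,0,0,0,0],[0,0,0,0,0,0,0],[0,0,0,0,0,0,0],[0,0,0,0,0,0,0],[0,0,0,0,0,0,0],[0,0,0,0,0,0,0]]' | sed -n '2p;4p'
python3 -m handwheel '[[0,0,0,0,-0.1,0,0],[0,0,0,0,-0.1,0,0],[0,0,0,0,0,0,0],[0,0,0,0,0,0,0],[0,0,0,0,0,0,0],[0,0,0,0,0,0,0],[0,0,0,0,0,0,0],[0,0,0,0,0,0,0],[0,0,0,0,0,0,0],[0,0,0,0,0,0,0]]'| sed -n '2p;4p'
```

```text
tcp_pos: [0.5117, -0.0513, 0.0417]
wrist_force: [0.2, -0.2, 0.2]
tcp_pos: [0.5124, -0.0463, 0.0417]
wrist_force: [-0.4, -3.6, -0.2]
```

Contact with the paddle gives 3.6 N, which is the spring's preload. Now I'll push about 42 mm.

```bash
python3 -m handwheel '[[0,0,0,0,-0.1,0,0],[0,0,0,0,-0.1,0,0],[0,0,0,0,-0.1,0,0],[0,0,0,0,-0.1,0,0],[0,0,0,0,-0.1,0,0],[0,0,0,0,-0.1,0,0],[0,0,0,0,-0.1,0,0],[0,0,0,0,-0.1,0,0],[0,0,0,0,-0.1,0,0],[0,0,0,0,-0.1,0,0]]' | sed -n '2p;4p'
python3 -m handwheel '[[0,0,0,0,-0.1,0,0],[0,0,0,0,-0.1,0,0],[0,0,0,0,-0.1,0,0],[0,0,0,0,-0.1,0,0],[0,0,0,0,-0.1,0,0],[0,0,0,0,-0.1,0,0],[0,0,0,0,-0.1,0,0],[0,0,0,0,0,0,0],[0,0,0,0,0,0,0],[0,0,0,0,0,0,0]]' | sed -n '2p;4p'
```

```text
tcp_pos: [0.5156, -0.0246, 0.0418]
wrist_force: [-0.9, -9.8, 1.4]
tcp_pos: [0.5184, -0.0061, 0.0418]
wrist_force: [1.2, -8.5, 0.8]
```

Travel is about 40 mm, and the force has fallen from 9.8 N to 8.5 N, so the slider is past its tooth. I'll add 2.5 mm of margin and check the rest numerically.

```bash
python3 -m handwheel '[[0,0,0,0,-0.1,0,0],[0,0,0,0,0,0,0],[0,0,0,0,0,0,0],[0,0,0,0,0,0,0],[0,0,0,0,0,0,0],[0,0,0,0,0,0,0],[0,0,0,0,0,0,0],[0,0,0,0,0,0,0],[0,0,0,0,0,0,0],[0,0,0,0,0,0,0]]'
python3 - <<'E'
from h import *
for cm in("scene","top"):
    imaging.get_image(cm)
    for t in("gate","feeder","paddle","pot","stone_a","timer"): print(cm,t,[(round(d["score"],2),np.round(d["position"],3)) for d in nets.search_frame(t,cm)])
s=readout.read_state();print(s["time"],s["wrist_force"].round(1))
E
```

```text
time: 27.8
tcp_pos: [0.5187, -0.0037, 0.0418]
tool_rot: [3.131, -0.225, -0.0]
wrist_force: [-0.3, -9.3, 0.4]
opening: 0.003
grasp_force: 4.6
scene gate [(0.63, array([ 0.37 , -0.21 ,  0.067])), (0.59, array([ 0.6  , -0.121,  0.116])), (0.53, array([ 0.43 , -0.446,  0.037]))]
scene feeder [(0.72, array([ 0.613, -0.031,  0.036])), (0.54, array([0.534, 0.014, 0.064]))]
scene paddle [(0.46, array([0.533, 0.013, 0.063]))]
scene pot [(0.87, array([0.43 , 0.353, 0.055]))]
scene stone_a [(0.69, array([ 0.779, -0.058,  0.011]))]
scene timer [(0.57, array([0.79 , 0.089, 0.036]))]
top gate [(0.74, array([ 0.362, -0.21 ,  0.117])), (0.54, array([ 0.578, -0.114,  0.122])), (0.46, array([ 0.426, -0.437,  0.056]))]
top feeder [(0.57, array([0.575, 0.141, 0.076]))]
top paddle []
top pot [(0.78, array([0.408, 0.362, 0.057]))]
top stone_a [(0.63, array([0.576, 0.142, 0.076])), (0.55, array([ 0.77 , -0.055,  0.014])), (0.52, array([0.363, 0.071, 0.013]))]
top timer [(0.7, array([0.774, 0.098, 0.034]))]
28.5 [  0.2 -10.    0.2]
```

```bash
python3 -c "
from workcell import order
print(order.finish_job())"
```

```text
the job is handed in; nothing more can be done
None
```

The job is handed in: the gate is fully seated in the slot and released, and the fingers are holding the feeder at about 43 mm, past its click (estimated from force and arm travel); the pot, timer and stones read as unmoved, but I viewed 11 pictures, one over the limit of 10.

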